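# Put away the ear defenders and the hose spanner after blasting

## Robot

A 6-joint arm with a two-finger parallel gripper is mounted at the origin on the work surface. World frame = base frame: x ahead of the robot, y to its left, z up, the work surface at z = 0. Lengths are in m, angles in rad, forces in N, time in s.
With the tool pointing down it reaches from about 0.275 to 0.975 m from the base axis. Payload 8.4 kg.
Tool frame: the origin (TCP) lies on the centre line of the jaws, within the pads' length; the fingertips stand 14 mm ahead of it and the grasp point (between the pads) lies 5 mm behind it; z points along the fingers, y is the line along which they close (so a half turn about z gives the same grasp; the last joint's range is limited). The gripper opens to 92 mm and grips with 3 to 60 N. Pads are 20 mm wide; open, the fingers measure 128 mm over their backs; the gripper's body (75 mm by 189 mm) begins 69 mm behind the grasp point.
Start: joints at [1.297, 0.353, 1.633, -0, 1.155, -0.002], TCP at [0.168, 0.602, 0.229] pointing down, gripper open.
Joint ranges: [-2.63, 2.63], [-0.92, 2.1], [0.06, 2.66], [-1.3, 4.44], [0, 2.69], [-3.02, 3.02]. Speed limits (rad/s): [2.22, 2.22, 2.79, 3.14, 3.14, 3.14].

## Interface

Orientations are given as a 3x3 rotation matrix whose columns are the frame's x, y, z axes.
In Python, from plant import robot, cams, job, silhouettes gives the robot as it stands.
- The arm moves only by the tool drive_tool, never from a script. Its argument "steps" is a list of rows, each a list of 6 numbers: the shift along the tool's x, y, z in cm, then the turn, a rotation vector about the tool's x, y, z in rad. A call has 1 to 12 rows; each row is the pose to reach, as a shift and turn from the pose commanded when the call began, along the tool's axes at that moment; what a row does not reach only later rows make up. A row lasts 1/8 s, in which the tool goes at most 62.5 mm and 10.7 degrees, less where a joint would pass 70% of its speed; a pose out of reach is approached as far as the arm can. A call with a gripper value outside its range is refused whole. "grip" is the opening, from -1 (shut) to 1 (fully open), set as the call begins (left out, the last holds). The fingers move at their own pace and stop on an object; the grip force is fixed at half the most. Time passes only in rows, so rows that repeat a pose let the fingers close. It gives the time, the measured TCP pose, the force, the opening and the grip force at its end, in the units of the state.
- robot.observe(): the state, without advancing time (a new reading comes with each control period).
- cams.read_camera(name): name is "scene" or "top" or "wrist"; returns a dict with "image" (384x512x3 uint8, red, green, blue), "fx", "fy", "cx", "cy" (pixels), "cam_to_world" (4x4, takes a point from camera to world coordinates). Camera axes: x right, y up, looking along -z (the intrinsics and any distortion apply to the point x, -y, -z); pixel columns grow to the right and rows downward; lengths in m; the calibration is good to about 2 mm. The wrist camera is an equidistant fisheye: a pixel r from the principal point sees the ray r / f radians off the axis. A picture is of the moment at which its call begins. There is no depth.
- job.hand_in(): hands the job in; it is judged then, once.
Trained networks look in a picture, given as the dict that the camera call returned (one of the last four; its "shot" number tells which), for a name from the list of things; names that differ only in an ending like _2 or _b are one class to them, and where a whole thing is asked for, a point or a joint stands for the part that bears it (a point fixed in the world has none). Each returns a list of dicts, best first, with "conf" (0 to 1); they miss things now and then, are a little off and sometimes report something else, mostly with a low value. They report only what shows in the picture. A call takes as long as a camera call. They do not tell look-alikes from the thing itself.
- silhouettes(picture, thing): "mask" (384x512 bool, what is visible of it) and "point" ([row, column] in pixels, amid what is visible of it).
The state is a dict: "t": time; "joint_pos": joint angles; "joint_vel": joint speeds; "effort": joint torques, N m; "tcp_pos": TCP position; "orientation": TCP orientation; "contact_force": force on the tool from outside, world axes, zero at the start; "ft_torque": the same for the moment, N m; "width": finger opening in m; "grip_force": force on a finger pad.
Only numpy, scipy, OpenCV 4.12 (cv2) and the standard library are available. Lean on these libraries where they do the work, as an engineer would, in place of code of your own. Each camera call takes 0.05 s, during which the arm holds its last target. There are 200 camera calls.

## Task

Blasting is finished, so put the gear away: hang the ear defenders over the horizontal bar, one cup on each side, and hang the spanner they are standing over by its eye on the slanting peg of the sloping rack, pushed down until it lies flat on the rack's face. Lower the ear defenders onto the bar gently, do not drop them, and leave everything else on the table where it is.

Things in the scene. Friction and masses are not known exactly. Their poses are not given: they have to be found in the camera images.
- defenders: Ear defenders of rigid plastic, standing on their cups on the table, arch up: two grey cups (30 thick, 62 wide, 72 mm high) on a dark arched band, 160 mm across, 150 mm high, 0.22 kg. Origin: on the underside, midway between the cups; z up; x from cup to cup (cup centres at x = +-63 mm, clear gap 90 mm); y along the band's width. The band slopes down from the crown to 112 mm height at x = +-66 mm.
- crown (a point): Middle of the underside of the stiff black pad at the top of the ear defenders' band, 134 mm above their origin. The pad is 64 mm long (x), 24 mm wide (y), 16 mm thick (top at 150 mm). Grip it across its 24 mm width, the fingertips not reaching below its underside, since that comes to lie on the bar.
- spanner: Flat steel hose-coupling spanner, 163 mm long, 10 mm thick, lying flat under the arch of the ear defenders, 0.20 kg. Origin: on its underside in the middle of the handle; z up; x along it towards the round eye. The handle is 24 mm wide from x = -56 to +34 mm; the open jaw (38 mm wide) ends at x = -85 mm. Grip the handle across its width.
- spanner_eye (a point): Centre of the eye of the spanner, halfway through its thickness: 55 mm from the spanner's origin along its x and 5 mm up. The hole is 26 mm across and goes right through; the ring is 46 mm across outside.
- rail: Fixed horizontal steel bar on two posts, 240 mm long and 16 mm thick. Origin: on the table below the middle of the bar; the bar runs along its y; z up. Nothing is above it.
- rail_mid (a point): Middle of the bar, on its centre line, 148 mm above the table (bar's top at 156 mm).
- rack: Fixed grey-painted sheet-steel rack with a sloping face, 170 mm wide (y), 150 mm deep (x). The face, 200 mm long, rises towards the rack's x at 40 degrees to the table; its low edge, 24 mm high, points away from the robot, so the face looks away from the robot. Origin: on the table under its middle.
- peg: Steel peg standing square on the rack's sloping face, 20 mm thick, 45 mm long, the last 8 mm tapering to 10 mm. Origin: middle of its foot, on the face; z along the peg out of the face (leaning 40 degrees from vertical, away from the robot); x up the slope, towards the robot; y level across. The face reaches 145 mm down the slope, 55 mm up it and 85 mm to either side of the peg.
- jar: Bystander: glass jar, 68 mm across, 90 mm high, origin under its middle.
- mug: Bystander: white mug, 76 mm across, 90 mm high, origin under its middle.
- wax_bar: Bystander: reddish-brown bar of polishing wax, 100 x 45 x 35 mm high, origin under its middle.
- can: Bystander: can, 60 mm across, 110 mm high, origin under its middle.
Mind the look-alikes: they are no part of the job. Of the things that look like the spanner, the smaller one is meant.

How it is judged:
By the outcome, as a careful person would: the job done as asked, in the order asked, and still so for the second after the job is handed in, with the robot touching nothing.
It also fails if it takes over 70 s, if anything falls off the work surface, if the arm or the gripper's body presses on something with over 40 N, if the wrist force passes 120 N, or if a joint passes its speed limit or range.

## Working session

There is one attempt and no reset: what is moved stays moved. The work goes in short steps, Python scripts to look and compute and a tool call to move; the robot and the scene stay as the last step left them, time stands still between calls to the robot, and variables do not carry over. Pictures are saved under pics/ and viewed, at most 10 in all, crops included, and the job is handed in when it is done.

Besides the shell and the picture viewer there is one more tool, called as a command line: name --pt "numbers of a row" for each row, then --argument value for the rest. drive_tool: Moves the arm, as the interface text tells. Its arguments: {"type":"object","properties":{"steps":{"type":"array"},"grip":{"type":"number"}},"required":["steps"]}

```bash
ls; mkdir -p pics; cat > h.py <<'E'
import numpy as np, cv2
from plant import robot, cams, job, silhouettes
def save(im,n): cv2.imwrite('pics/'+n,im[:,:,::-1])
E
python3 - <<'E'
from h import *
a=cams.read_camera('scene');b=cams.read_camera('top')
save(a['image'],'s1.png');save(b['image'],'t1.png')
for p in(a,b):
  print(p['fx'],p['fy'],p['cx'],p['cy'],np.round(p['cam_to_world'],3).tolist())
  for n in['defenders','crown','spanner','spanner_eye','rail','rail_mid','rack','peg','jar','mug','wax_bar','can']:
    print(n,[(round(d['conf'],2),np.round(d['point']).tolist(),int(d['mask'].sum())) for d in silhouettes(p,n)])
E
```

```text
pics
490.55702626499084 490.55702626499084 253.4309960282652 184.63605645005123 [[-0.803, -0.376, 0.463, 1.201], [0.596, -0.483, 0.642, 1.03], [-0.018, 0.791, 0.612, 1.084], [0.0, 0.0, 0.0, 1.0]]
defenders [(0.78, [156.0, 186.0], 680)]
crown [(0.66, [156.0, 185.0], 666)]
spanner [(0.79, [166.0, 207.0], 198), (0.68, [140.0, 239.0], 408)]
spanner_eye [(0.47, [165.0, 203.0], 244)]
rail [(0.56, [251.0, 327.0], 1494)]
rail_mid [(0.67, [248.0, 329.0], 1480)]
rack [(0.57, [200.0, 237.0], 3561)]
peg [(0.45, [248.0, 330.0], 1500)]
jar [(0.71, [187.0, 153.0], 543)]
mug [(0.95, [211.0, 312.0], 687)]
wax_bar [(0.95, [224.0, 196.0], 567)]
can [(0.8, [276.0, 252.0], 854)]
386.1895074003955 386.1895074003955 254.884700099186 199.48342522981034 [[0.014, 0.996, -0.085, 0.359], [-1.0, 0.014, 0.001, 0.022], [0.002, 0.085, 0.996, 1.379], [0.0, 0.0, 0.0, 1.0]]
defenders [(0.92, [198.0, 356.0], 592), (0.33, [134.0, 338.0], 420)]
crown [(0.82, [201.0, 351.0], 703), (0.41, [143.0, 264.0], 331)]
spanner [(0.56, [265.0, 369.0], 507)]
spanner_eye [(0.74, [264.0, 372.0], 560)]
rail [(0.76, [191.0, 160.0], 994)]
rail_mid [(0.73, [190.0, 162.0], 856)]
rack [(0.77, [180.0, 266.0], 2114), (0.3, [142.0, 182.0], 337)]
peg [(0.6, [182.0, 267.0], 49)]
jar [(0.56, [134.0, 337.0], 394)]
mug [(0.76, [232.0, 208.0], 497), (0.23, [135.0, 336.0], 380)]
wax_bar [(0.9, [141.0, 265.0], 363)]
can [(0.55, [141.0, 181.0], 354), (0.42, [191.0, 161.0], 923)]
```

```bash
python3 - <<'E'
import cv2
a=cv2.imread('pics/s1.png')[90:330,100:400];b=cv2.imread('pics/t1.png')[90:310,110:420]
cv2.imwrite('pics/s1c.png',cv2.resize(a,(750,600),interpolation=cv2.INTER_CUBIC));cv2.imwrite('pics/t1c.png',cv2.resize(b,None,fx=2.5,fy=2.5,interpolation=cv2.INTER_CUBIC))
E
```

```text
(no output)
```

View pics/s1c.png

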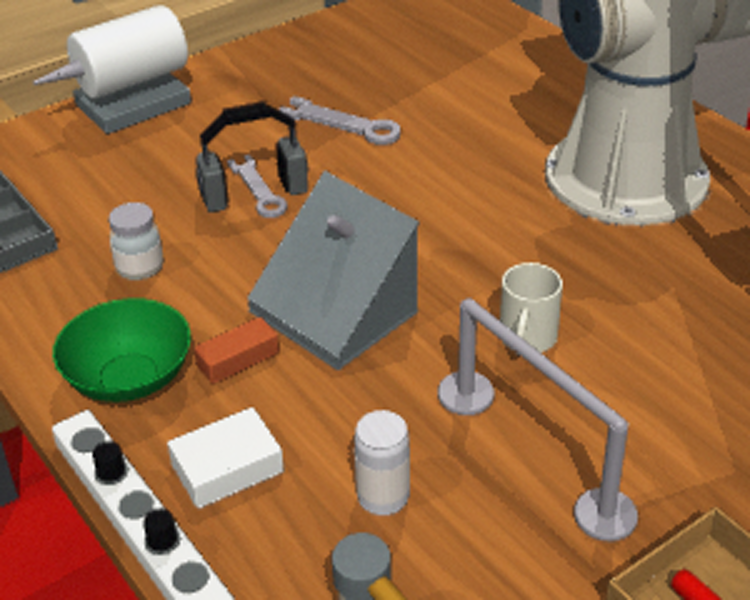

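View pics/t1c.png

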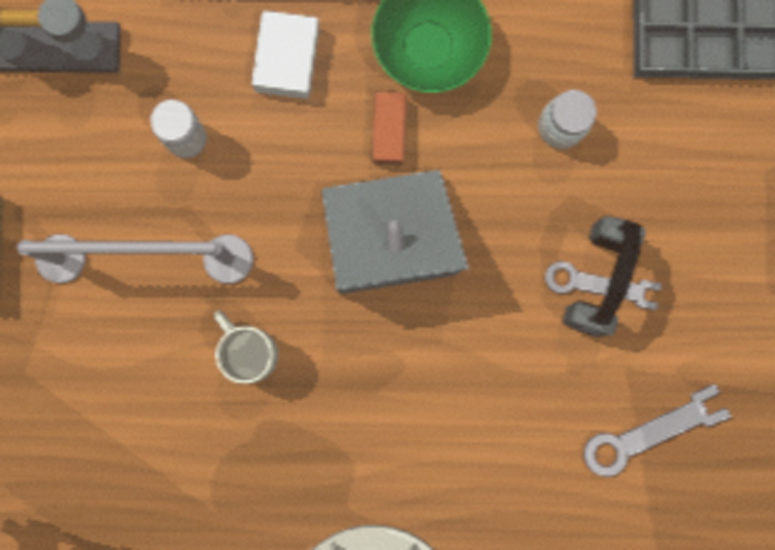

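The top view shows the defenders at crop (620,270), with the smaller spanner under them: eye at (561,277), jaw at (658,297). The bar runs from (22,247) to (222,247). The rack is centred near (393,232) with its peg at (395,240). The larger spanner at (655,430) is the look-alike.

```bash
cat >> h.py <<'E'
from scipy.optimize import least_squares
from scipy.spatial.transform import Rotation as R
def proj(p,X):
    T=np.array(p['cam_to_world']); c=(np.atleast_2d(X)-T[:3,3])@T[:3,:3]; v=np.c_[c[:,0],-c[:,1],-c[:,2]]
    if p.get('fish'):
        r=np.hypot(v[:,0],v[:,1]); th=np.arctan2(r,v[:,2]); v=np.c_[v[:,:2]*(th/np.maximum(r,1e-9))[:,None],np.ones(len(v))]
    return np.c_[p['fx']*v[:,0]/v[:,2]+p['cx'],p['fy']*v[:,1]/v[:,2]+p['cy']]
def fit(obs,x0):
    "obs: (picture, local xyz, (u,v)); pose x,y,yaw"
    def f(q):
        M=R.from_euler('z',q[2]).as_matrix()
        return np.concatenate([(proj(p,M@np.array(l)+[q[0],q[1],0])[0]-uv) for p,l,uv in obs])
    s=least_squares(f,x0,loss='soft_l1'); return s.x,f(s.x).reshape(-1,2)
def row(P,Rm,s=None):
    s=s or robot.observe(); R0=np.array(s['orientation'])
    return np.round(np.r_[R0.T@(np.array(P)-s['tcp_pos'])*100, R.from_matrix(R0.T@Rm).as_rotvec()],3).tolist()
def down(yaw): # tool z down, tool y at angle yaw
    y=np.array([np.cos(yaw),np.sin(yaw),0]); z=np.array([0,0,-1.]); return np.c_[np.cross(y,z),y,z]
E
python3 - <<'E'
from h import *
a=cams.read_camera('scene');b=cams.read_camera('top')
S=lambda u,v:(a,np.array([u/2.5+100,v/2.5+90])); T=lambda u,v:(b,np.array([u/2.5+110,v/2.5+90]))
def go(n,l,x0):
    o=[(c[0],p,c[1]) for c,p in l]; q,r=fit(o,x0); print(n,np.round(q,4),np.round(r,1).tolist()); return q
h=.148
go('rail',[(T(20,247),(0,.12,h)),(T(222,247),(0,-.12,h)),(S(467,303),(0,-.12,h)),(S(622,427),(0,.12,h))],[.35,.25,0])
z0,z1,xm=.024,.1526,.0766
go('rack',[(T(322,187),(-xm,-.085,z0)),(T(440,172),(-xm,.085,z0)),(T(467,268),(xm,.085,z1)),(T(338,290),(xm,-.085,z1)),
 (S(325,172),(xm,.085,z1)),(S(417,221),(xm,-.085,z1)),(S(250,298),(-xm,.085,z0)),(S(338,363),(-xm,-.085,0))],[.4,0,3.14])
go('spanner',[(T(561,277),(.055,0,.01)),(T(656,294),(-.085,0,.01)),(S(270,205),(.055,0,.01)),(S(242,160),(-.085,0,.01))],[.4,-.37,1.5])
go('def',[(T(618,270),(0,0,.15)),(T(632,224),(.066,0,.112)),(T(605,322),(-.066,0,.112)),(S(213,185),(.063,.0,.036)),(S(292,165),(-.063,0,.036)),(S(248,104),(0,0,.15))],[.4,-.4,0])
s=robot.observe(); print(s)
E
```

```text
rail [0.493  0.3358 0.018 ] [[1.1, 0.3], [-4.8, -0.0], [0.5, 1.3], [-0.9, -0.8]]
rack [ 0.5321 -0.0173  3.3132] [[-0.2, 1.0], [-0.1, -0.4], [0.2, 0.3], [-0.8, -0.1], [-0.2, -1.4], [0.6, -0.5], [-1.4, -0.6], [-0.4, 2.7]]
spanner [ 0.4655 -0.3144  1.3814] [[-0.7, -0.4], [-0.0, 0.7], [0.3, -0.1], [-1.7, -0.9]]
def [ 0.4718 -0.3135 -0.2484] [[2.1, 0.3], [-1.9, 0.5], [-0.6, -0.2], [-0.3, -0.8], [0.2, -0.5], [-0.8, 1.7]]
{'t': 1.4, 'joint_pos': array([ 1.29661056e+00,  3.53006428e-01,  1.63340217e+00, -5.89126399e-05,
        1.15518554e+00, -2.39782111e-03]), 'joint_vel': array([ 6.32687305e-06,  1.21398274e-03,  9.42782973e-04, -4.67441522e-04,
        9.85081524e-04,  5.28924752e-04]), 'effort': array([-7.27325678e-04, -5.93765152e+01, -3.34557617e+01,  6.97901985e-02,
        1.58939639e-02, -1.22921492e-05]), 'tcp_pos': array([0.16780198, 0.60205846, 0.22857802]), 'orientation': array([[-9.63298838e-01,  2.68431270e-01,  5.14828794e-05],
       [ 2.68431269e-01,  9.63298839e-01, -1.60199505e-05],
       [-5.38936536e-05, -1.61238506e-06, -9.99999999e-01]]), 'contact_force': array([ 0.22294684, -1.19041838,  0.38352734]), 'ft_torque': array([-0.02087085, -0.02159867,  0.005374  ]), 'grip_force': 0.0, 'width': 0.09175466790981633}
```

```bash
python3 - <<'E'
from h import *
print(row([.25,.35,.36],down(1.32)),row([.455,-.31,.34],down(1.32)))
E
```

```text
[-14.685, -22.074, -13.141, -0.0, 0.0, -0.021] [-52.149, -80.149, -11.139, -0.0, 0.0, -0.021]
```

drive_tool --pt "-4 -5 -6 0 0 0" --pt "-6 -9 -11 0 0 0" --pt "-9 -14 -13 0 0 0" --pt "-52 -80 -11 0 0 -0.02" --pt "-52 -80 -11 0 0 -0.02" --pt "-52 -80 -11 0 0 -0.02" --pt "-52 -80 -11 0 0 -0.02" --pt "-52 -80 -11 0 0 -0.02" --pt "-52 -80 -11 0 0 -0.02" --pt "-52 -80 -11 0 0 -0.02" --pt "-52 -80 -11 0 0 -0.02" --pt "-52 -80 -11 0 0 -0.02" --grip 1

```text
t: 2.9
tcp_pos: [0.3797, -0.0733, 0.3414]
orientation: [[-0.968, 0.25, 0.002], [0.25, 0.968, -0.0], [-0.002, 0.0, -1.0]]
contact_force: [1.5, 0.3, -0.3]
width: 0.0923
grip_force: 0.0
```

```bash
python3 - <<'E'
from h import *
print(row([.455,-.31,.34],down(1.32)))
E
```

```text
[-13.2, -21.041, 0.156, 0.0, 0.002, -0.001]
```

drive_tool --pt "-13.2 -21 0 0 0 0" --pt "-13.2 -21 0 0 0 0" --pt "-13.2 -21 0 0 0 0" --pt "-13.2 -21 0 0 0 0" --pt "-13.2 -21 0 0 0 0" --pt "-13.2 -21 0 0 0 0" --pt "-13.2 -21 0 0 0 0"

```text
t: 3.78
tcp_pos: [0.4547, -0.3062, 0.3412]
orientation: [[-0.969, 0.248, 0.0], [0.248, 0.969, 0.0], [-0.0, 0.0, -1.0]]
contact_force: [0.0, -0.1, -0.1]
width: 0.092
grip_force: 0.0
```

```bash
python3 - <<'E'
from h import *
print(row([.455,-.31,.34],down(1.32)))
p=cams.read_camera('wrist');save(p['image'],'w1.png'); p['fish']=1
print(p['fx'],p['cx'],p['cy'],np.round(p['cam_to_world'],3).tolist())
M=R.from_euler('z',-.248).as_matrix()
print(proj(p,(M@np.array([[0,0,.15],[.063,0,.07],[-.063,0,.07]]).T).T+[.4718,-.3135,0]))
b=cams.read_camera('top');save(b['image'],'t2.png')
i=b['image']; 
cv2.imwrite('pics/rail.png',cv2.resize(i[165:215,105:220][:,:,::-1],None,fx=6.5,fy=6.5,interpolation=cv2.INTER_CUBIC))
E
```

```text
[-0.123, -0.359, 0.116, 0.0, 0.0, -0.0]
297.3186396354542 257.2957873947001 190.38330106137138 [[0.248, -0.928, -0.278, 0.376], [0.969, 0.238, 0.071, -0.288], [0.0, -0.287, 0.958, 0.498], [0.0, 0.0, 0.0, 1.0]]
[[256.11777604 186.36290803]
 [256.4598951  211.52973509]
 [256.15840178 128.83281486]]
```

View pics/w1.png

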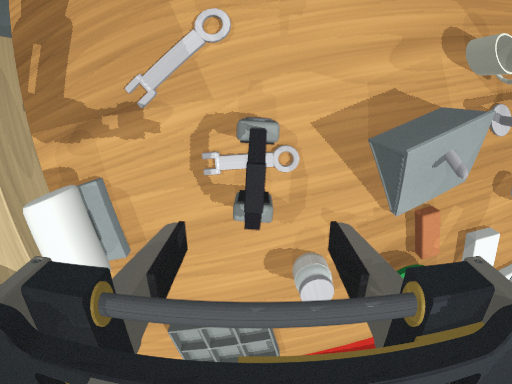

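View pics/rail.png

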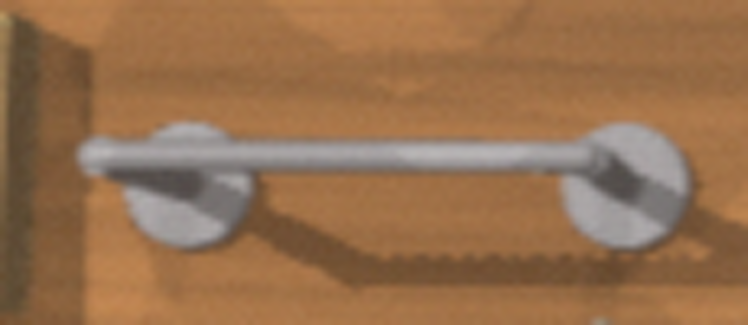

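The wrist view shows the defenders' band running vertically at column ~256, rows 128–228, with the spanner's eye at (286,158) and its jaw end at (204,163). In the rail crop, the bar with its posts spans about 0.26 m, so I'll refit it with ends at ±0.128.

```bash
python3 - <<'E'
from h import *
a=cams.read_camera('scene');b=cams.read_camera('top');w=cams.read_camera('wrist')
S=lambda u,v:(a,np.array([u/2.5+100,v/2.5+90])); T=lambda u,v:(b,np.array([u,v]));W=lambda u,v:(w,np.array([u,v]))
w['fish']=1
h=.148
def go(n,l,x0):
    o=[(c[0],p,c[1]) for c,p in l]; q,r=fit(o,x0); print(n,np.round(q,4),np.round(r,1).tolist()); return q
go('rail',[(T(117,189.1),(0,.128,h)),(T(199,188.9),(0,-.128,h)),(S(466,303),(0,-.128,h)),(S(622,427),(0,.128,h))],[.35,.25,0])
g=w['image'][110:240,225:285].max(2)
dark=(g<48)
for r in range(0,130,6):
    c=np.where(dark[r])[0]
    if len(c): print(110+r,c.min()+225,c.max()+225,len(c),end=' | ')
print()
sp=silhouettes(w,'spanner'); print([(d['conf'],d['point'],d['mask'].sum()) for d in sp])
go('span',[(W(286,158.5),(.055,0,.01)),(W(203.5,163.5),(-.085,0,.01))],[.4655,-.3144,1.38])
big=cv2.resize(w['image'][115:235,190:310],None,fx=5,fy=5,interpolation=cv2.INTER_CUBIC); save(big,'w2.png')
E
```

```text
rail [0.4923 0.3326 0.0105] [[0.6, -0.1], [-1.5, 0.4], [-1.2, -0.8], [0.4, 0.4]]
128 251 253 3 | 134 250 264 15 | 140 250 265 16 | 146 249 264 14 | 152 249 264 16 | 158 249 264 16 | 164 247 264 8 | 170 247 247 1 | 182 246 250 2 | 188 246 246 1 | 194 239 268 15 | 200 238 268 15 | 206 245 252 2 | 212 246 261 7 | 218 245 259 15 | 224 245 259 15 | 
[(0.88, [53.5, 178.9], np.int64(2529)), (0.77, [158.4, 243.0], np.int64(1127)), (0.43, [174.2, 254.1], np.int64(3274))]
span [ 0.4659 -0.3176  1.379 ] [[0.3, -0.0], [-0.3, 0.0]]
```

View pics/w2.png

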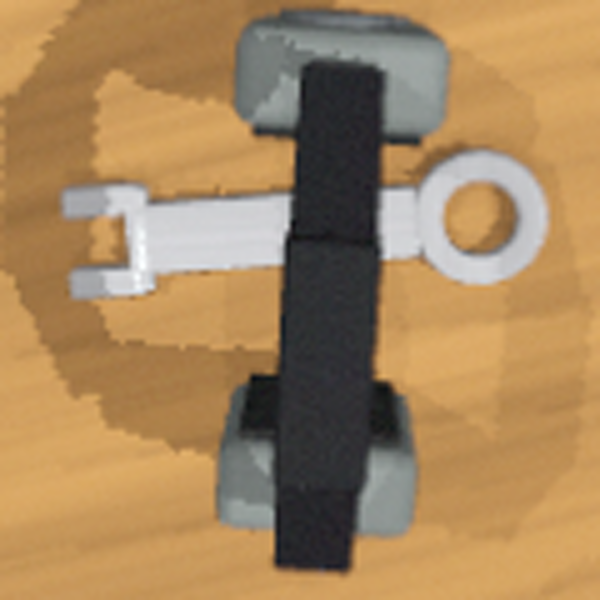

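Seen in the crop: the pad's top face has corners near (288,238), (378,240), (275,488) and (362,490). The smaller spanner's eye is at (483,217).

```bash
python3 - <<'E'
from h import *
w=cams.read_camera('wrist');w['fish']=1
W=lambda u,v:(w,np.array([190+u/5,115+v/5])-.4)
def go(n,l,x0):
    o=[(c[0],p,c[1]) for c,p in l]; q,r=fit(o,x0); print(n,np.round(q,4),np.round(r,1).tolist()); return q
q=go('def',[(W(288,238),(-.032,-.012,.15)),(W(378,240),(-.032,.012,.15)),(W(275,488),(.032,-.012,.15)),(W(362,490),(.032,.012,.15))],[.47,-.313,-.25])
go('span',[(W(483,217),(.055,0,.01)),(W(64,203),(-.085,.019,.01)),(W(72,283),(-.085,-.019,.01))],[.4655,-.3144,1.38])
s=robot.observe()
for z in(.22,.151): print(row([q[0],q[1],z],down(q[2]+np.pi/2),s))
E
```

```text
def [ 0.4738 -0.3165 -0.3011] [[-1.3, -0.4], [0.8, 0.2], [-0.7, -0.1], [1.1, 0.4]]
span [ 0.4649 -0.3177  1.3762] [[0.0, 0.1], [-0.3, -3.4], [0.3, 2.6]]
[-2.05, -0.449, 12.116, -0.0, 0.0, 0.05]
[-2.048, -0.448, 19.016, -0.0, 0.0, 0.05]
```

drive_tool --pt "-2 -0.45 4 0 0 0.05" --pt "-2 -0.45 9 0 0 0.05" --pt "-2 -0.45 14 0 0 0.05" --pt "-2 -0.45 17 0 0 0.05" --pt "-2 -0.45 18.9 0 0 0.05" --pt "-2 -0.45 18.9 0 0 0.05" --pt "-2 -0.45 18.9 0 0 0.05"

```text
t: 5.0
tcp_pos: [0.4737, -0.317, 0.1528]
orientation: [[-0.955, 0.297, 0.001], [0.297, 0.955, -0.001], [-0.001, -0.0, -1.0]]
contact_force: [0.1, 0.5, 0.2]
width: 0.0921
grip_force: 0.0
```

drive_tool --pt "0 0 0 0 0 0" --pt "0 0 0 0 0 0" --pt "0 0 0 0 0 0" --pt "0 0 0 0 0 0" --pt "0 0 0 0 0 0" --pt "0 0 0 0 0 0" --pt "0 0 0 0 0 0" --pt "0 0 0 0 0 0" --grip -1

```text
t: 6.0
tcp_pos: [0.4732, -0.3166, 0.1519]
orientation: [[-0.955, 0.297, -0.0], [0.297, 0.955, 0.0], [0.0, 0.0, -1.0]]
contact_force: [0.9, 0.2, -0.6]
width: 0.0233
grip_force: 30.0
```

drive_tool --pt "0 0 -2 0 0 0" --pt "0 0 -6 0 0 0" --pt "0 0 -11 0 0 0" --pt "0 0 -16 0 0 0" --pt "0 0 -20 0 0 0" --pt "0 0 -20.5 0 0 0" --pt "0 0 -20.5 0 0 0"

```text
t: 6.88
tcp_pos: [0.4727, -0.3164, 0.3555]
orientation: [[-0.955, 0.297, -0.001], [0.297, 0.955, 0.001], [0.002, 0.0, -1.0]]
contact_force: [0.3, -0.7, -3.2]
width: 0.0236
grip_force: 29.9
```

```bash
python3 - <<'E'
from h import *
s=robot.observe();print(s['width'],s['contact_force'],row([.492,.333,.355],down(np.pi/2+.0105),s))
w=cams.read_camera('wrist');save(w['image'],'w3.png')
E
```

```text
0.023559981013434515 [ 0.29742404 -0.67113958 -3.24079413] [17.459, 62.58, 0.103, 0.001, -0.001, -0.312]
```

drive_tool --pt "0.5 2 0 0 0 -0.02" --pt "1.5 6 0 0 0 -0.05" --pt "3 11 0 0 0 -0.08" --pt "4.5 16 0 0 0 -0.11" --pt "6 21 0 0 0 -0.14" --pt "7.5 26 0 0 0 -0.17" --pt "9 31 0 0 0 -0.2" --pt "10.5 36 0 0 0 -0.23" --pt "12 42 0 0 0 -0.26" --pt "13.5 48 0 0 0 -0.29" --pt "15 54 0 0 0 -0.31" --pt "16 57 0 0 0 -0.31"

```text
t: 8.43
tcp_pos: [0.4882, 0.2784, 0.3552]
orientation: [[-1.0, -0.012, -0.002], [-0.012, 1.0, -0.0], [0.002, -0.0, -1.0]]
contact_force: [-0.1, -0.7, -2.9]
width: 0.0232
grip_force: 29.9
```

drive_tool --pt "0 2.5 0 0 0 0" --pt "0 3 0 0 0 0" --pt "0 3 0 0 0 0" --pt "0 3 0 0 0 0"

```text
t: 8.93
tcp_pos: [0.4894, 0.3042, 0.3567]
orientation: [[-1.0, -0.008, -0.0], [-0.008, 1.0, -0.001], [0.0, -0.001, -1.0]]
contact_force: [0.1, -0.0, -4.0]
width: 0.0234
grip_force: 29.9
```

```bash
python3 - <<'E'
from h import *
s=robot.observe();print(s['width'],s['contact_force'],row([.492,.333,.355],down(np.pi/2+.0105),s))
w=cams.read_camera('wrist');save(w['image'],'w4.png'); w['fish']=1
print(proj(w,[[.492,.333,.148],[.492,.333+.12,.148],[.492,.333-.12,.148]]))
E
```

```text
0.02340256081498849 [ 0.14861747 -0.0341522  -3.99401109] [-0.286, 2.874, 0.168, -0.001, -0.0, -0.003]
[[281.39426806 171.13584454]
 [370.84583116 172.74153243]
 [187.43116025 170.72506801]]
```

View pics/w4.png

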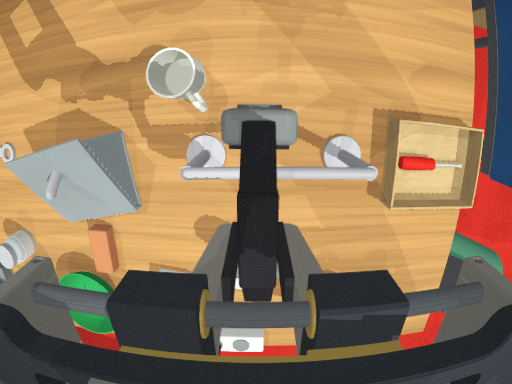

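The wrist view shows the bar at row ~173.5, columns 182–376, about 2 px below my prediction, so its x is ~0.4945. The mug at (175,75) and the box at (430,165) are both clear of the cups.

```bash
python3 - <<'E'
from h import *
s=robot.observe()
for z in(.355,.19,.174):print(row([.4945,.333,z],down(np.pi/2+.003),s))
E
```

```text
[-0.518, 2.876, 0.186, -0.0, -0.0, 0.004]
[-0.521, 2.881, 16.686, -0.0, -0.0, 0.004]
[-0.522, 2.882, 18.286, -0.0, -0.0, 0.004]
```

drive_tool --pt "-0.4 2.5 1 0 0 0" --pt "-0.5 2.8 4 0 0 0" --pt "-0.5 2.8 8 0 0 0" --pt "-0.5 2.8 12 0 0 0" --pt "-0.5 2.8 15 0 0 0" --pt "-0.5 2.8 17 0 0 0" --pt "-0.5 2.8 17.3 0 0 0" --pt "-0.5 2.8 17.3 0 0 0"

```text
t: 9.98
tcp_pos: [0.4947, 0.3336, 0.1842]
orientation: [[-1.0, -0.008, 0.0], [-0.008, 1.0, 0.0], [-0.0, 0.0, -1.0]]
contact_force: [0.4, 0.9, -2.6]
width: 0.0233
grip_force: 30.0
```

```bash
python3 - <<'E'
from h import *
s=robot.observe();print(s['contact_force'],s['tcp_pos'],row([.4945,.333,.174],down(np.pi/2+.003),s))
E
```

```text
[ 0.39818859  0.93876631 -2.57009449] [0.49468828 0.33355403 0.18422774] [0.02, -0.056, 1.023, 0.0, 0.0, 0.005]
```

drive_tool --pt "0 0 0.3 0 0 0" --pt "0 0 0.6 0 0 0" --pt "0 0 0.7 0 0 0" --pt "0 0 0.8 0 0 0" --pt "0 0 0.85 0 0 0" --pt "0 0 0.85 0 0 0"

```text
t: 10.72
tcp_pos: [0.4944, 0.3331, 0.1754]
orientation: [[-1.0, -0.008, -0.0], [-0.008, 1.0, -0.0], [0.0, -0.0, -1.0]]
contact_force: [0.1, 0.3, -3.0]
width: 0.0232
grip_force: 30.0
```

drive_tool --pt "0 0 0.05 0 0 0" --pt "0 0 0.1 0 0 0" --pt "0 0 0.15 0 0 0" --pt "0 0 0.15 0 0 0"

```text
t: 11.22
tcp_pos: [0.4944, 0.3331, 0.1739]
orientation: [[-1.0, -0.008, -0.0], [-0.008, 1.0, -0.0], [0.0, -0.0, -1.0]]
contact_force: [0.9, 1.1, -2.6]
width: 0.0236
grip_force: 30.0
```

drive_tool --pt "0 0 0.04 0 0 0" --pt "0 0 0.08 0 0 0" --pt "0 0 0.12 0 0 0" --pt "0 0 0.12 0 0 0"

```text
t: 11.72
tcp_pos: [0.4945, 0.3331, 0.1735]
orientation: [[-1.0, -0.008, 0.0], [-0.008, 1.0, 0.0], [-0.0, 0.0, -1.0]]
contact_force: [-2.0, -1.1, 4.6]
width: 0.0242
grip_force: 30.0
```

Contact made: the force changed sign from −2.6 to +4.6 N. Releasing.

drive_tool --pt "0 0 0.05 0 0 0" --pt "0 0 0.05 0 0 0" --pt "0 0 0 0 0 0" --pt "0 0 0 0 0 0" --pt "0 0 -0.2 0 0 0" --pt "0 0 -1 0 0 0" --pt "0 0 -4 0 0 0" --pt "0 0 -10 0 0 0" --pt "0 0 -16 0 0 0" --pt "0 0 -18 0 0 0" --pt "0 0 -18 0 0 0" --grip 0.3

```text
t: 13.1
tcp_pos: [0.495, 0.3335, 0.3551]
orientation: [[-1.0, -0.008, 0.003], [-0.008, 1.0, 0.002], [-0.003, 0.002, -1.0]]
contact_force: [0.1, 0.5, -0.5]
width: 0.0598
grip_force: 0.0
```

```bash
python3 - <<'E'
from h import *
w=cams.read_camera('wrist');a=cams.read_camera('scene');b=cams.read_camera('top')
big=np.hstack([cv2.resize(w['image'][60:280,140:400],(390,330)),cv2.resize(a['image'][170:320,240:390],(330,330))]);save(big,'h1.png')
w['fish']=1
print([(d['conf'],d['point'],d['mask'].sum()) for d in silhouettes(b,'spanner')])
sp=[.4649,-.3177,1.3762]
y=sp[2]+np.pi/2-np.pi
s=robot.observe();print(s['tcp_pos'],row([.40,-.05,.35],down(y),s),row([sp[0],sp[1],.25],down(y),s))
E
```

```text
[(0.74, [260.8, 371.0], np.int64(543)), (0.52, [202.9, 347.2], np.int64(333))]
[0.49375165 0.33271489 0.35103747] [9.688, -38.193, 0.182, -0.003, -0.0, 1.774] [3.395, -65.001, 10.207, -0.003, -0.0, 1.774]
```

View pics/h1.png

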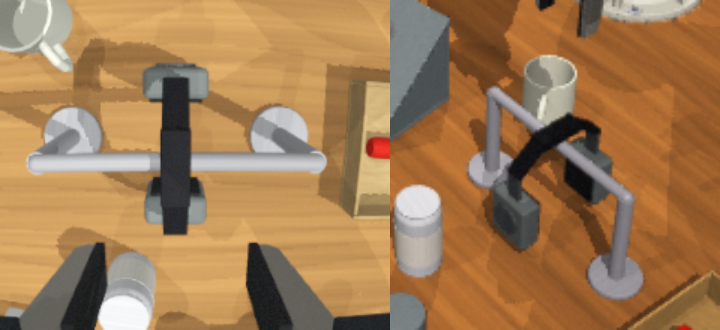

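The defenders hang centred on the bar, one cup on each side. The jar next to them is untouched. Next, the spanner.

drive_tool --pt "3 -65 0 0 0 0.15" --pt "3 -65 0 0 0 0.3" --pt "3 -65 0 0 0 0.48" --pt "3 -65 0 0 0 0.65" --pt "3 -65 0 0 0 0.82" --pt "3 -65 0 0 0 1" --pt "3 -65 0 0 0 1.2" --pt "3 -65 0 0 0 1.4" --pt "3 -65 0 0 0 1.6" --pt "3 -65 0 0 0 1.77" --pt "3.4 -65 10 0 0 1.77" --pt "3.4 -65 10 0 0 1.77" --grip 0.3

```text
t: 14.8
tcp_pos: [0.464, -0.3177, 0.2491]
orientation: [[0.192, 0.981, -0.003], [0.981, -0.192, 0.002], [0.001, -0.003, -1.0]]
contact_force: [-0.6, 0.2, -0.4]
width: 0.0597
grip_force: 0.0
```

```bash
python3 - <<'E'
from h import *
sp=[.4649,-.3177,1.3762];y=sp[2]-np.pi/2
s=robot.observe();print(s['tcp_pos'],row([sp[0],sp[1],.23],down(y),s))
E
```

```text
[ 0.46400168 -0.31769368  0.24907326] [0.014, 0.095, 1.907, -0.003, -0.001, 0.002]
```

```bash
cat >> h.py <<'E'
def ray(p,uv):
    uv=np.atleast_2d(uv).astype(float); d=(uv-[p['cx'],p['cy']])/p['fx']
    if p.get('fish'):
        th=np.hypot(*d.T)[:,None]; v=np.c_[d/np.maximum(th,1e-9)*np.sin(th),np.cos(th)]
    else: v=np.c_[d,np.ones(len(d))]
    T=np.array(p['cam_to_world']); return (v*[1,-1,-1])@T[:3,:3].T, T[:3,3]
def plane(p,uv,z):
    d,o=ray(p,uv); return (o+d*((z-o[2])/d[:,2:]))[:,:2]
E
python3 - <<'E'
from h import *
w=cams.read_camera('wrist');w['fish']=1
for d in silhouettes(w,'spanner'):
    if d['conf']<.4: continue
    m=d['mask']; vu=np.argwhere(m); X=plane(w,vu[:,::-1],.009)
    c=X.mean(0); e=np.linalg.eigh(np.cov((X-c).T))[1][:,1]; e*=np.sign(e[1]); 
    t=(X-c)@e; n=(X-c)@[-e[1],e[0]]
    hd=(t>np.percentile(t,3)+.035)&(t<np.percentile(t,97)-.05)
    k=np.polyfit(t[hd],n[hd],1)
    print(d['conf'],np.round(c,4),'yaw',np.arctan2(e[1],e[0]),'len',np.ptp(t),'mid ends',np.round(c+e*(t.max()+t.min())/2,4),'wid',np.ptp(n),'handle',k,np.ptp(n[hd]),'px',d['point'])
s=cams.read_camera('top')
save(cv2.resize(w['image'],(512,384)),'w5.png')
E
```

```text
0.9 [ 0.2477 -0.3663] yaw 2.004636369352319 len 0.1613219880480844 mid ends [ 0.2497 -0.3707] wid 0.06530211333461744 handle [4.83731903e-03 6.77506211e-06] 0.03945327664203213 px [222.3, 124.0]
0.76 [ 0.4656 -0.3194] yaw 1.3903723471404899 len 0.16323397559893607 mid ends [ 0.4651 -0.3221] wid 0.04513218100419512 handle [-0.00436417 -0.00039166] 0.0244557078857099 px [162.5, 258.7]
```

View pics/w5.png

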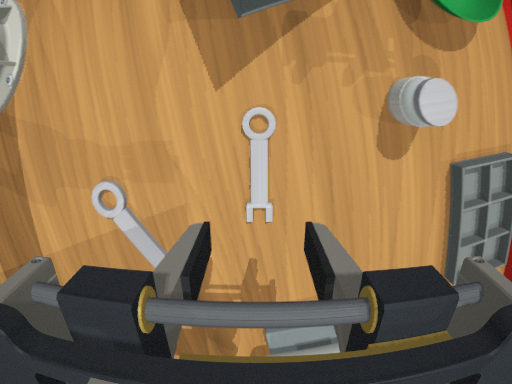

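The wrist view shows the small spanner with its eye at (259,124) and jaw at (259,213). Its measured length is 163 mm, which matches. The big look-alike is off to the left, clear of the fingers.

```bash
python3 - <<'E'
from h import *
s=robot.observe();print(s['tcp_pos'],row([.4657,-.3187,.016],down(1.386-np.pi/2),s))
E
```

```text
[ 0.46411728 -0.31643585  0.25019518] [-0.25, 0.326, 23.418, -0.005, -0.002, -0.007]
```

drive_tool --pt "-0.2 0.2 5 0 0 -0.01" --pt "-0.2 0.2 11 0 0 -0.01" --pt "-0.2 0.2 16 0 0 -0.01" --pt "-0.2 0.2 20 0 0 -0.01" --pt "-0.2 0.2 22 0 0 -0.01" --pt "-0.2 0.2 22.7 0 0 -0.01" --pt "-0.2 0.2 22.7 0 0 -0.01" --pt "-0.2 0.2 22.7 0 0 -0.01"

```text
t: 15.95
tcp_pos: [0.4683, -0.32, 0.0272]
orientation: [[0.18, 0.984, 0.002], [0.984, -0.18, -0.001], [-0.001, 0.002, -1.0]]
contact_force: [0.4, -0.4, 0.6]
width: 0.0597
grip_force: 0.0
```

```bash
python3 - <<'E'
from h import *
s=robot.observe();print(s['tcp_pos'],s['contact_force'],row([.4657,-.3187,.016],down(1.386-np.pi/2),s))
E
```

```text
[ 0.46833395 -0.31996637  0.02719093] [ 0.40003378 -0.36364961  0.61112338] [0.078, -0.284, 1.118, 0.002, 0.001, 0.004]
```

drive_tool --pt "0 -0.2 0.5 0 0 0" --pt "0 -0.2 0.9 0 0 0" --pt "0 -0.2 1.0 0 0 0" --pt "0 -0.2 1.0 0 0 0" --pt "0 -0.2 1.0 0 0 0"

```text
t: 16.58
tcp_pos: [0.4654, -0.3192, 0.0157]
orientation: [[0.18, 0.984, -0.0], [0.984, -0.18, 0.0], [0.0, -0.0, -1.0]]
contact_force: [-0.2, -0.4, 0.2]
width: 0.0597
grip_force: 0.0
```

drive_tool --pt "0 0 0 0 0 0" --pt "0 0 0 0 0 0" --pt "0 0 0 0 0 0" --pt "0 0 0 0 0 0" --pt "0 0 0 0 0 0" --pt "0 0 0 0 0 0" --grip -1

```text
t: 17.32
tcp_pos: [0.4653, -0.3191, 0.0157]
orientation: [[0.18, 0.984, -0.0], [0.984, -0.18, 0.0], [0.0, -0.0, -1.0]]
contact_force: [-1.8, 0.2, 2.1]
width: 0.0236
grip_force: 30.0
```

drive_tool --pt "0 0 -2 0 0 0" --pt "0 0 -6 0 0 0" --pt "0 0 -12 0 0 0" --pt "0 0 -18 0 0 0" --pt "3 0 -24 0 0 0" --pt "6 0 -28 0 0 0" --pt "8 0 -30 0 0 0" --pt "8 0 -30 0 0 0" --pt "8 0 -30 0 0 0"

```text
t: 18.45
tcp_pos: [0.4791, -0.2406, 0.3146]
orientation: [[0.18, 0.984, -0.002], [0.984, -0.18, 0.0], [0.0, -0.002, -1.0]]
contact_force: [0.2, -0.2, -3.0]
width: 0.0236
grip_force: 30.0
```

```bash
python3 - <<'E'
from h import *
import pickle
s=robot.observe();print(s['tcp_pos'],s['width'])
w=cams.read_camera('wrist');a=cams.read_camera('scene');b=cams.read_camera('top');w['fish']=1
pickle.dump((w,a,b),open('pk','wb'))
ps=.1726-np.pi*0+np.pi; M=R.from_euler('z',3.3132).as_matrix(); o=np.array([.5321,-.0173,0])
foot=np.array([.0345,0,.1172]); tip=foot+.045*np.array([-np.sin(np.radians(40)),0,np.cos(np.radians(40))])
for p in(w,a,b): print(np.round(proj(p,np.array([foot,tip])@M.T+o),1).tolist())
print(np.round(proj(w,np.array([[.0766,.085,.1526],[.0766,-.085,.1526],[-.0766,.085,.024],[-.0766,-.085,.024]])@M.T+o),1).tolist())
q=proj(w,(np.array([foot])@M.T+o))[0].astype(int);print(q)
c=w['image'][max(0,q[1]-90):max(0,q[1]-90)+180,max(0,q[0]-90):max(0,q[0]-90)+180]
print('wcrop at',max(0,q[0]-90),max(0,q[1]-90))
mk=lambda i,sz:cv2.resize(i,sz,interpolation=cv2.INTER_CUBIC)
A=a['image'][150:240,195:275]; B=b['image'][150:215,230:310]
right=np.vstack([mk(A,(240,270)),mk(B,(240,195)),np.zeros((75,240,3),np.uint8)])
save(np.hstack([mk(c,(540,540)),right]),'m1.png')
E
```

```text
[ 0.47912316 -0.24056423  0.31456622] 0.02361612559596825
[[239.9, -6.0], [263.3, -24.6]]
[[239.2, 181.8], [232.4, 177.3]]
[[268.2, 189.9], [267.2, 179.9]]
[[227.9, 64.3], [179.0, -59.4], [332.4, 44.1], [292.2, -49.4]]
[239  -5]
wcrop at 149 0
```

View pics/m1.png

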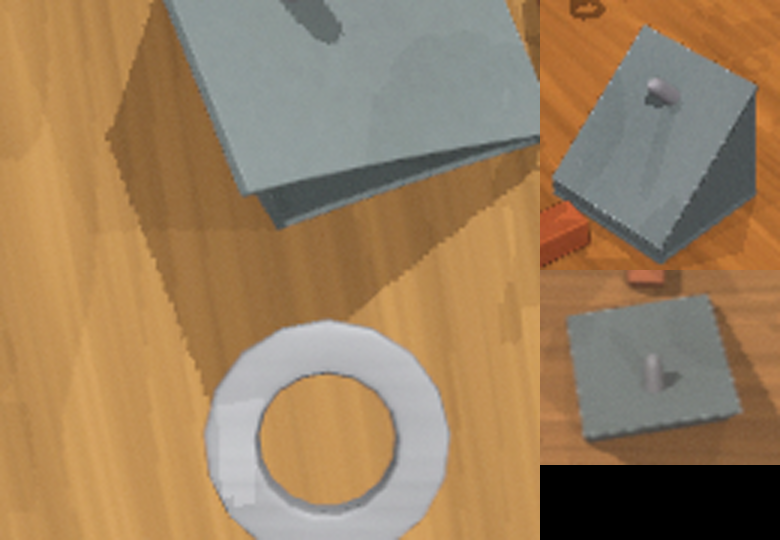

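```bash
cat >> h.py <<'E'
c4,s4=np.cos(np.radians(40)),np.sin(np.radians(40))
def pegframe(o=(.5321,-.0173),psi=3.3132):
    rx=np.array([np.cos(psi),np.sin(psi),0]); z=np.array([0,0,1.])
    foot=np.array([*o,0])+.0345*rx+.1172*z; px=c4*rx+s4*z; pz=-s4*rx+c4*z
    Rt=np.c_[px,np.cross(-pz,px),-pz]; return foot,px,pz,Rt
def place(h,foot,px,pz,eye=(.0555,0,.0107)):
    "TCP for eye centre h above face"
    Rt=np.c_[px,np.cross(-pz,px),-pz]; return foot+pz*h-Rt@np.array(eye),Rt
E
python3 - <<'E'
from h import *
import pickle
w,a,b=pickle.load(open('pk','rb'))
s=robot.observe(); R0=np.array(s['orientation'])
print('eye pred',proj(w,[R0@[.0555,0,.0107]+s['tcp_pos']]),'seen 258.2,147.5')
f,px,pz,Rt=pegframe()
for h in(.14,.075):
    P,_=place(h,f,px,pz); print(P,row(P,Rt,s))
E
```

```text
eye pred [[256.7925261  146.92480663]] seen 258.2,147.5
[6.35442983e-01 6.10577992e-04 1.96968185e-01] [26.566, 11.04, 11.729, 0.667, 0.463, -1.835]
[ 0.59427549 -0.00652424  0.1471753 ] [25.118, 7.13, 16.716, 0.667, 0.463, -1.835]
```

drive_tool --pt "4 2 0 0.06 0.04 -0.17" --pt "8 4 0 0.12 0.08 -0.33" --pt "12 6 0 0.18 0.12 -0.5" --pt "16 7 0 0.24 0.165 -0.66" --pt "20 9 1 0.3 0.21 -0.83" --pt "24 11 1 0.36 0.25 -1" --pt "26.5 11 2 0.42 0.29 -1.16" --pt "26.5 11 2 0.48 0.335 -1.33" --pt "26.5 11 3 0.54 0.38 -1.5" --pt "26.5 11 4 0.6 0.42 -1.66" --pt "26.5 11 6 0.667 0.463 -1.835" --pt "26.5 11 9 0.667 0.463 -1.835"

```text
t: 20.1
tcp_pos: [0.6361, 0.0008, 0.2233]
orientation: [[-0.755, -0.175, -0.632], [-0.134, 0.985, -0.112], [0.642, 0.0, -0.766]]
contact_force: [-0.4, 0.4, -2.8]
width: 0.0236
grip_force: 30.0
```

```bash
python3 - <<'E'
from h import *
s=robot.observe(); f,px,pz,Rt=pegframe();print(s['joint_pos'],s['width'])
for h in(.14,.075):
    P,_=place(h,f,px,pz); print(P,row(P,Rt,s))
E
```

```text
[ 0.04459517  0.78780091  1.09349716 -0.09082185  1.95222394 -1.70570964] 0.02361379277770804
[6.35442983e-01 6.10577992e-04 1.96968185e-01] [-1.641, -0.006, 2.061, -0.003, 0.001, 0.003]
[ 0.59427549 -0.00652424  0.1471753 ] [-1.638, 0.013, 8.561, -0.003, 0.001, 0.003]
```

drive_tool --pt "-1 0 1 0 0 0" --pt "-1.6 0 3 0 0 0" --pt "-1.6 0 6 0 0 0" --pt "-1.6 0 7.5 0 0 0" --pt "-1.6 0 7.5 0 0 0" --pt "-1.6 0 7.5 0 0 0"

```text
t: 20.85
tcp_pos: [0.6013, -0.0059, 0.1589]
orientation: [[-0.757, -0.172, -0.63], [-0.131, 0.985, -0.111], [0.64, -0.002, -0.768]]
contact_force: [0.0, -0.1, -1.6]
width: 0.0233
grip_force: 30.0
```

```bash
python3 - <<'E'
from h import *
import pickle
s=robot.observe(); f,px,pz,Rt=pegframe()
P,_=place(.075,f,px,pz); print(s['tcp_pos'],s['joint_vel'].max(),row(P,Rt,s))
w=cams.read_camera('wrist');w['fish']=1;s=robot.observe()
pickle.dump((w,s),open('pk2','wb'))
R0=np.array(s['orientation']);E=R0@[.0555,0,.0107]+s['tcp_pos']
print('eye',proj(w,[E]),'peg foot,tip',proj(w,[f,f+.045*pz]))
print('rack corners',proj(w,[f+px*x+np.cross(pz,px)*y for x,y in((.055,.085),(.055,-.085),(-.145,.085),(-.145,-.085))]))
for n in('peg','spanner_eye'): print(n,[(d['conf'],d['point'],d['mask'].sum()) for d in silhouettes(w,n)])
u,v=proj(w,[E])[0].astype(int); u0,v0=max(0,u-100),max(0,v-75); print(u0,v0)
save(cv2.resize(w['image'][v0:v0+150,u0:u0+200],(800,600),interpolation=cv2.INTER_CUBIC),'w6.png')
E
```

```text
[ 0.60133849 -0.00586712  0.15886347] 0.0011263907595056308 [-0.205, 0.058, 1.351, -0.002, 0.004, -0.0]
eye [[260.06356008 149.8041411 ]] peg foot,tip [[259.92142894 135.97140145]
 [260.33873702 142.99797855]]
rack corners [[162.07109562  76.10401108]
 [357.41274503  76.38615078]
 [178.29680337 278.34305485]
 [340.61366545 278.22645316]]
peg [(0.92, [143.2, 258.6], np.int64(620)), (0.23, [341.7, 240.5], np.int64(1002))]
spanner_eye [(0.98, [46.7, 96.7], np.int64(1469)), (0.68, [195.3, 259.9], np.int64(8612))]
160 74
```

View pics/w6.png

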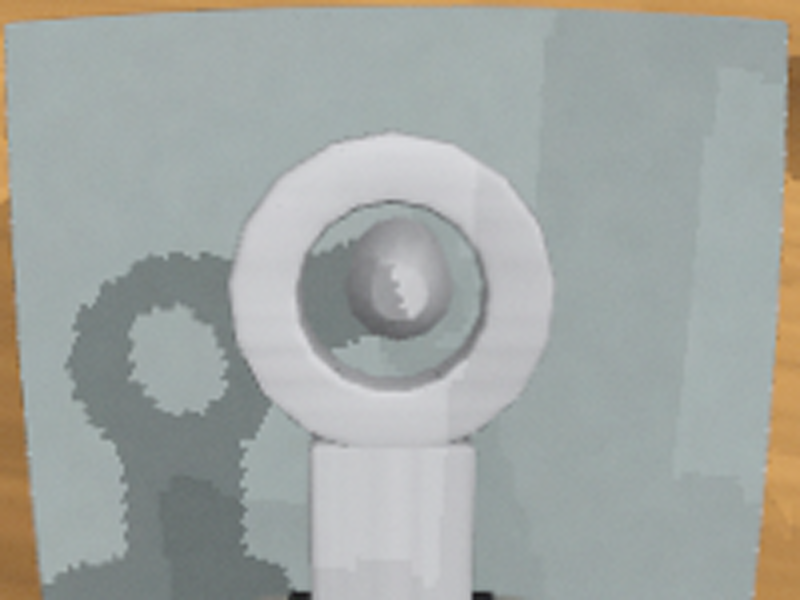

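The wrist crop shows the peg inside the eye's hole. The peg's tip centre is at about crop (398,290), its base centre at about (399.5,263), and the eye's centre at (392,294). I'll compute the residual offset from this one picture, with the eye and peg in the same frame.

```bash
python3 - <<'E'
from h import *
import pickle
w,s=pickle.load(open('pk2','rb')); f,px,pz,Rt=pegframe(); py=np.cross(pz,px)
cr=lambda u,v:np.array([160+u/4-.375,74+v/4-.375])
pts=[(f+.045*pz,cr(398,290)),(f,cr(399.5,263)),(f+.055*px+.085*py,cr(5,22)),(f+.055*px-.085*py,cr(787,20))]
g=least_squares(lambda q:np.concatenate([proj(w,[X+q[0]*px+q[1]*py])[0]-m for X,m in pts]),[0,0])
print('peg shift mm',g.x*1e3,np.round(g.fun.reshape(-1,2),1).tolist())
C=np.array(w['cam_to_world'])[:3,3]
R0=np.array(s['orientation']); E=R0@[.0555,0,.0057]+s['tcp_pos']; print('eye pred top',proj(w,[E]),'depth',np.linalg.norm(E-C))
# eye: centre and side points fitted for 3D position
X=R0[:,0];Y=R0[:,1]
ob=[(.0*X,cr(392,293.5)),(.023*Y,cr(552,292)),(-.023*Y,cr(230,292)),(.023*X,cr(392,131)),(.013*Y,cr(488,296)),(-.013*Y,cr(298,296)),(.013*X,cr(392,203)),(-.013*X,cr(392,390))]
e=least_squares(lambda q:np.concatenate([proj(w,[q+d])[0]-m for d,m in ob]),E,loss='soft_l1')
print('eye shift mm (tool)',(R0.T@(e.x-E))*1e3,np.round(e.fun.reshape(-1,2),1).tolist())
F=f+g.x[0]*px+g.x[1]*py
for nm,EE in(('free depth',e.x),):
    d=EE+.005*(-pz)-F; print(nm,'eye rel peg: px,py,pz mm',[round(1e3*d@k,2) for k in(px,py,pz)])
for dep in(np.linalg.norm(E-C),):
    r=(e.x-C)/np.linalg.norm(e.x-C); d=C+r*dep-.005*pz-F; print('model depth',[round(1e3*d@k,2) for k in(px,py,pz)])
print('R err',R.from_matrix(R0.T@Rt).as_rotvec())
E
```

```text
peg shift mm [-2.46119357  0.82468038] [[0.0, 0.3], [-0.5, -0.6], [0.3, -0.2], [0.1, 0.4]]
eye pred top [[260.14444543 151.19897665]] depth 0.16383712761107452
eye shift mm (tool) [ 1.62284672 -1.38414855  3.89270239] [[-0.0, 0.3], [0.7, 0.9], [-0.2, 0.9], [-0.0, -0.1], [-0.9, -0.3], [0.4, -0.3], [-0.0, -0.2], [-0.0, -1.3]]
free depth eye rel peg: px,py,pz mm [np.float64(6.08), np.float64(1.06), np.float64(84.43)]
model depth [np.float64(6.62), np.float64(1.06), np.float64(87.98)]
R err [-0.00186494  0.00371287 -0.00021488]
```

drive_tool --pt "-0.3 0.05 0 0 0.004 0" --pt "-0.62 0.1 0.5 0 0.004 0" --pt "-0.62 0.1 1.5 0 0.004 0" --pt "-0.62 0.1 2.5 0 0.004 0" --pt "-0.62 0.1 3 0 0.004 0" --pt "-0.62 0.1 3 0 0.004 0" --pt "-0.62 0.1 3 0 0.004 0"

```text
t: 21.88
tcp_pos: [0.5861, -0.0073, 0.1312]
orientation: [[-0.754, -0.172, -0.634], [-0.131, 0.985, -0.112], [0.644, -0.001, -0.765]]
contact_force: [0.6, -0.5, -1.7]
width: 0.0237
grip_force: 30.0
```

```bash
python3 - <<'E'
from h import *
f,px,pz,Rt=pegframe(); py=np.cross(pz,px)
w=cams.read_camera('wrist');w['fish']=1; s=robot.observe()
i=w['image']; c=i[110:190,215:305]
from collections import Counter
for n in('peg',):
  for d in silhouettes(w,n):
    m=d['mask']; vu=np.argwhere(m)
    if d['conf']>.4: print(d['conf'],vu.min(0),vu.max(0),vu.mean(0))
# peg predicted with shift
F=f-.00246*px+.0008*py
print('peg pred base,tip',proj(w,[F,F+.037*pz,F+.045*pz,F+.037*pz+.01*px]))
g=cv2.cvtColor(i,cv2.COLOR_RGB2GRAY)
print('row147',g[146,215:305].tolist());print('col258',g[112:200,258].tolist())
print(s['contact_force'],s['tcp_pos'])
E
```

```text
0.66 [126 243] [157 272] [141.56712673 257.59723965]
0.57 [161 503] [170 511] [165.91891892 507.43243243]
peg pred base,tip [[257.65003671 136.14834543]
 [257.59561862 142.35566099]
 [257.58095606 144.02886576]
 [257.59517908 126.6605866 ]]
row147 [168, 163, 168, 186, 198, 200, 200, 201, 201, 202, 201, 201, 203, 202, 201, 202, 202, 201, 192, 146, 131, 124, 123, 123, 123, 123, 120, 122, 109, 109, 119, 122, 126, 122, 137, 175, 195, 196, 196, 196, 197, 197, 194, 193, 193, 192, 192, 191, 181, 144, 138, 122, 112, 110, 105, 105, 102, 106, 131, 155, 154, 157, 160, 160, 156, 135, 119, 163, 183, 187, 190, 190, 189, 190, 192, 193, 193, 191, 192, 192, 193, 194, 194, 172, 165, 165, 163, 163, 163, 164]
col258 [211, 209, 206, 206, 205, 203, 202, 199, 198, 194, 191, 184, 115, 151, 150, 132, 136, 142, 145, 146, 146, 148, 159, 171, 182, 192, 194, 197, 197, 197, 197, 197, 193, 193, 193, 192, 192, 192, 191, 192, 190, 145, 115, 113, 111, 100, 100, 151, 153, 154, 154, 154, 155, 155, 155, 155, 146, 148, 153, 173, 212, 207, 204, 204, 200, 198, 199, 199, 197, 196, 195, 193, 191, 190, 201, 202, 202, 202, 203, 201, 202, 202, 202, 202, 202, 201, 201, 202]
[ 0.5826058   1.47455333 -2.14807148] [ 0.58623791 -0.00732733  0.13121951]
```

Numerically, the hole is centred on the peg to within 0.5 mm. Inserting.

drive_tool --pt "0 0 0.6 0 0 0" --pt "0 0 1.2 0 0 0" --pt "0 0 1.8 0 0 0" --pt "0 0 2.4 0 0 0" --pt "0 0 2.4 0 0 0"

```text
t: 22.6
tcp_pos: [0.5701, -0.0101, 0.1122]
orientation: [[-0.753, -0.172, -0.635], [-0.131, 0.985, -0.112], [0.645, -0.001, -0.764]]
contact_force: [0.3, 0.3, -1.4]
width: 0.0232
grip_force: 30.0
```

drive_tool --pt "0 0 0.5 0 0 0" --pt "0 0 1 0 0 0" --pt "0 0 1.5 0 0 0" --pt "0 0 1.8 0 0 0" --pt "0 0 1.8 0 0 0"

```text
t: 23.22
tcp_pos: [0.559, -0.0121, 0.0987]
orientation: [[-0.753, -0.172, -0.635], [-0.131, 0.985, -0.112], [0.645, -0.001, -0.764]]
contact_force: [-0.3, 0.3, -1.9]
width: 0.0232
grip_force: 30.0
```

drive_tool --pt "0 0 0.2 0 0 0" --pt "0 0 0.4 0 0 0" --pt "0 0 0.5 0 0 0" --pt "0 0 0.6 0 0 0" --pt "0 0 0.6 0 0 0"

```text
t: 23.85
tcp_pos: [0.5554, -0.0127, 0.0942]
orientation: [[-0.753, -0.172, -0.635], [-0.131, 0.985, -0.112], [0.645, -0.001, -0.764]]
contact_force: [0.6, 0.1, -2.5]
width: 0.0236
grip_force: 30.0
```

drive_tool --pt "0 0 0.08 0 0 0" --pt "0 0 0.16 0 0 0" --pt "0 0 0.24 0 0 0" --pt "0 0 0.24 0 0 0"

```text
t: 24.35
tcp_pos: [0.5542, -0.0129, 0.0927]
orientation: [[-0.754, -0.172, -0.634], [-0.131, 0.985, -0.112], [0.644, -0.001, -0.765]]
contact_force: [1.7, 1.2, 1.4]
width: 0.0236
grip_force: 30.0
```

drive_tool --pt "0 0 0.05 0 0 0" --pt "0 0 0.1 0 0 0" --pt "0 0 0.1 0 0 0"

```text
t: 24.72
tcp_pos: [0.5542, -0.013, 0.0927]
orientation: [[-0.754, -0.172, -0.633], [-0.131, 0.985, -0.112], [0.643, -0.001, -0.766]]
contact_force: [4.7, 1.8, 7.4]
width: 0.0236
grip_force: 30.0
```

```bash
python3 - <<'E'
from h import *
s=robot.observe();f,px,pz,Rt=pegframe();py=np.cross(pz,px)
print('force pxpyz',[round(float(np.dot(s['contact_force'],k)),1) for k in(px,py,pz)],s['ft_torque'])
P,_=place(.005,f-.00246*px+.0008*py,px,pz);print(row(P,Rt,s))
E
```

```text
force pxpyz [1.0, -0.9, 8.8] [ 0.12874776 -0.07714045 -0.02799489]
[0.147, -0.131, 0.213, -0.002, -0.001, -0.0]
```

drive_tool --pt "0 0 0 0 0 0" --pt "0 0 0 0 0 0" --pt "0 0 0 0 0 0" --pt "0 0 -0.5 0 0 0" --pt "0 0 -2 0 0 0" --pt "0 0 -5 0 0 0" --pt "0 0 -8 0 0 0" --pt "0 0 -9 0 0 0" --pt "0 0 -9 0 0 0" --grip 0

```text
t: 25.85
tcp_pos: [0.6107, -0.003, 0.1606]
orientation: [[-0.754, -0.172, -0.634], [-0.131, 0.985, -0.112], [0.644, -0.001, -0.765]]
contact_force: [-0.2, 0.3, 0.2]
width: 0.046
grip_force: 0.0
```

```bash
python3 - <<'E'
from h import *
f,px,pz,Rt=pegframe();py=np.cross(pz,px);F=f-.00246*px+.0008*py
w=cams.read_camera('wrist');w['fish']=1;s=robot.observe()
print(s['tcp_pos'],s['width'])
nrm=pz
for d in silhouettes(w,'spanner'):
    if d['conf']<.4: continue
    m=d['mask'];vu=np.argwhere(m); r,o=ray(w,vu[:,::-1])
    for hh in(.01,.02):
        t=((F+hh*pz-o)@pz)/(r@pz); X=o+r*t[:,None]-F; a,b=X@px,X@py
        print(round(d['conf'],2),m.sum(),hh,'px range',np.round([a.min(),a.max()],4),'len',round(np.ptp(a),4),'jaw wid',round(np.ptp(b[a<a.min()+.02]),4),'ring wid',round(np.ptp(b[a>a.max()-.04]),4),'b mean',round(b.mean(),4))
E
```

```text
[ 0.6099889  -0.00311905  0.15994474] 0.04612086167830935
0.71 1475 0.01 px range [-0.263  -0.1627] len 0.1003 jaw wid 0.0577 ring wid 0.0337 b mean 0.0267
0.71 1475 0.02 px range [-0.2516 -0.1553] len 0.0963 jaw wid 0.0554 ring wid 0.0324 b mean 0.0256
0.61 4783 0.01 px range [-0.1447  0.0191] len 0.1638 jaw wid 0.039 ring wid 0.0452 b mean 0.0004
0.61 4783 0.02 px range [-0.138   0.0193] len 0.1573 jaw wid 0.0374 ring wid 0.0434 b mean 0.0003
0.61 1415 0.01 px range [0.0701 0.1028] len 0.0327 jaw wid 0.1067 ring wid 0.1086 b mean 0.1508
0.61 1415 0.02 px range [0.0683 0.0997] len 0.0314 jaw wid 0.1034 ring wid 0.1043 b mean 0.1449
```

The spanner lies flat: at face level its length measures 164 mm, its jaw 39 mm and its ring 45 mm, and the eye is on the peg. I'll back off, check once more, and hand in.

drive_tool --pt "0 0 -4 0 0 0" --pt "0 0 -9 0 0 0" --pt "0 0 -10 0 0 0" --pt "0 0 -10 0 0 0"

```text
t: 26.45
tcp_pos: [0.6734, 0.0081, 0.2358]
orientation: [[-0.753, -0.172, -0.636], [-0.131, 0.985, -0.112], [0.645, -0.001, -0.764]]
contact_force: [0.3, 0.5, 0.2]
width: 0.0458
grip_force: 0.0
```

```bash
python3 - <<'E'
from h import *
a=cams.read_camera('scene');b=cams.read_camera('top')
for n in('defenders','spanner'):
  for p in(a,b): print(n,[(round(d['conf'],2),np.round(d['point']).tolist(),int(d['mask'].sum())) for d in silhouettes(p,n)])
print(proj(a,[.494,.333,.172]),proj(b,[.494,.333,.172]))
w=cams.read_camera('wrist');w['fish']=1
f,px,pz,Rt=pegframe();py=np.cross(pz,px);F=f-.00246*px+.0008*py
for d in silhouettes(w,'spanner'):
    vu=np.argwhere(d['mask']); r,o=ray(w,vu[:,::-1]); t=((F+.01*pz-o)@pz)/(r@pz); X=o+r*t[:,None]-F
    print(round(d['conf'],2),np.round([(X@px).min(),(X@px).max(),(X@py).mean()],4))
print(job.hand_in())
E
```

```text
defenders [(0.59, [248.0, 302.0], 1162), (0.29, [209.0, 310.0], 632)]
defenders []
spanner [(0.91, [141.0, 240.0], 392), (0.7, [200.0, 230.0], 320)]
spanner [(0.93, [262.0, 368.0], 659)]
[[315.46328788 228.12817391]] [[155.56073101 187.73993856]]
0.75 [-0.1412 -0.001  -0.2587]
0.59 [-0.1423  0.0189  0.    ]
0.57 [0.0784 0.1158 0.1781]
the job is handed in; nothing more can be done
None
```

I've handed the job in: the ear defenders hang over the bar, one cup on each side, and the smaller spanner hangs by its eye on the peg, measuring flat on the rack's face. I touched nothing else on the table, and no verdict came back.

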